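# Clamp a shielded module with a hand-cranked bench clamp

### The arm

A 6-joint arm with a two-finger parallel gripper is mounted at the origin on the work surface. World frame = base frame: x ahead of the robot, y to its left, z up, the work surface at z = 0. Lengths are in m, angles in rad, forces in N, time in s.
With the tool pointing down it reaches from about 0.35 to 0.775 m from the base axis. Payload 5.5 kg.
Tool frame: the origin (TCP) lies midway between the tips of the shut fingers; the grasp point (between the pads) lies grip_point_offset behind it (grip_point_offset is the distance from the TCP to the grasp point, in m); z points along the fingers, y is the direction in which the jaws open and shut (so a half turn about z gives the same grasp; the last joint's range is limited). The gripper opens to 85 mm and grips with 20 to 120 N. Pads are 22 mm wide; open, the fingers measure 114 mm over their backs; the gripper's body (76 mm by 85 mm) begins 54 mm behind the grasp point. The pads swing forward as they close: fully open they stand 13 mm farther back than shut.
Start: joints at [1.202, 0.313, 0.046, 1.304, 0, 1.431], TCP at [0.13, 0.56, 0.231] pointing down, gripper open.
Joint ranges: [-2.76, 2.76], [-0.86, 1.69], [-1.03, 1.26], [-2.2, 2.34], [-1.47, 1.5], [-3.14, 3.14]. Speed limits (rad/s): [2.57, 2.57, 3.14, 3.14, 3.14, 3.14].

### API

Orientations are given as a unit quaternion [w, x, y, z].
In Python, from workcell import * gives the robot as it stands.
- The arm moves only by the tool send_rows, never from a script. Its argument "series" is one flat list of numbers, 7 for each row, row after row: the shift along the tool's x, y, z in cm, then the turn, a rotation vector about the tool's x, y, z in degrees, then the opening, from 0 (shut) to 1 (fully open). A call has 1 to 10 rows; each row is the pose to reach, as a shift and turn from the pose commanded when the call began, along the tool's axes at that moment; what a row does not reach only later rows make up. A row lasts 1/12 s, in which the tool goes at most 41.7 mm and 7.16 degrees, less where a joint would pass 70% of its speed; a pose out of reach is approached as far as the arm can. A call with a gripper value outside its range is refused whole. The fingers move at their own pace and stop on an object; "newtons" is the grip in N (left out, the last holds). Time passes only in rows, so rows that repeat a pose let the fingers close. It gives the time, the measured TCP pose, the force and the opening at its end, in the units of the state.
- get_state(): the state, without advancing time (a new reading comes with each control period).
- read_camera(name): name is "scene" or "top"; returns the picture (400x640x3 uint8, blue, green, red); there is no depth.
- camera_info(name): a dict with "K" (3x3 intrinsics, pixels), "xyz" and "attitude" of the camera in the world. Camera axes: x right, y down, z forward; pixel columns grow to the right and rows downward; lengths in m; the calibration is good to about 2 mm. A picture is of the moment at which its call begins. camera_info takes no time and is no camera call.
- hand_in(): hands the job in, once; it reports no verdict.
Trained networks look in the newest picture that a camera, given by its name, has taken for a name from the list of things; names that differ only in an ending like _2 or _b are one class to them, and where a whole thing is asked for, a point or a joint stands for the part that bears it (a point fixed in the world has none). Each returns a list of dicts, best first, with "p" (0 to 1); they miss things now and then, are a little off and sometimes report something else, mostly with a low value. They report only what shows in the picture. A call takes as long as a camera call. They do not tell look-alikes from the thing itself.
- silhouettes(camera, label): "pixels" (400x640 bool, what is visible of it) and "box" ([left, top, width, height] in pixels, round what is visible of it).
The state is a dict: "clock": time; "joint_pos": joint angles; "qvel": joint speeds; "tau": joint torques, N m; "tcp_pos": TCP position; "orientation": TCP orientation; "wrist_force": force on the tool from outside, world axes, zero at the start; "ft_torque": the same for the moment, N m; "finger_gap": finger opening in m.
Only numpy, scipy, OpenCV 4.12 (cv2) and the standard library are available. Lean on these libraries where they do the work, as an engineer would, in place of code of your own. Each camera call takes 0.05 s, during which the arm holds its last target. There are 200 camera calls.

### The job

Set the shielded module (the plain aluminium box with two round brass ports on top) upright on the bed of the bench clamp, between the open jaws, its long side along the clamp, and let go of it. Then take the crank by its free-spinning grip and turn it clockwise, round after round, until the jaw has closed on the module and the push needed at the grip has risen to about 9 N: the module is then held firmly. Do not crank on to 12 N, which crushes it; let go of the crank and leave the other things where they are.

Things in the scene. Friction and masses are not known exactly. Their poses are not given: they have to be found in the camera images.
- vice: the bench clamp, fixed: a flat aluminium bed 90 mm (x) by 360 mm (y), upper face 12 mm above the table. Origin: on the table, on the centre line; y runs along the clamp, from crank to anvil. The grey gearbox covers y = -170 to -90 mm, 52 mm high. The fixed steel anvil (70 mm wide, top at 52 mm) has its face at y = 130 mm, but set by hand up to 5 mm off, differently each time
- load_spot (a point): point on the bed's upper face, on the clamp's centre line, 84 mm from the clamp's origin along its y, midway between the open jaws: put the module down with its underside centred here. The gap between the open jaw's face and the anvil is 84 to 100 mm
- jaw: the moving steel jaw, 70 mm wide, 40 mm high. Origin: under its centre, on the bed. It slides along the clamp's +y, 3.8 mm per rad of crank. A black spring-backed pad on its front has its face about 34 mm ahead (+y) of this origin; it first pushes the module over the bed to the anvil, then the clamping force climbs by some 130 N per rad of crank
- module_center (a point): centre of the module's aluminium box: 50 mm (x) by 60 mm (y) by 30 mm (z), 0.2 to 0.4 kg; on top a 3 mm lid and two brass ports (9 mm across, 9 mm tall) on the centre line, 26 mm apart along y. The point is 15 mm above its underside. Grasp it across the 50 mm (its x); its y must lie along the clamp's y, either way round
- crank_axis (a point): point on the crank's upright axis, at the height of the grip's middle, 92 mm above the table. The grip turns about it in a level circle of 45 mm radius
- grip_center (a point): middle of the crank's grip: an upright black cylinder, 21 mm across, 67 to 113 mm above the table, spinning freely on its pin; the arm's upper face is 65 mm up. Turned slowly it needs a push along the circle of 4 N while the jaw runs free, 6 N at 25 N of clamping, 9 N at 60 N, 12 N at 100 N, which crushes the module; held still, some 2 N less. Let go when clamped hard, it springs back a few degrees
- crank (a joint): angle of the crank in rad, growing clockwise seen from above, which closes the jaw. At 0 the arm points along the clamp's +y. It starts anywhere from 0 to 1.5, closes the jaw on the module within 1 to 2 turns, and stays where it is left
- heatsink: bystander: finned aluminium heat sink, 50 x 60 x 32 mm; not to be loaded. Origin under its middle
- shield_can: bystander: small tin shield can 32 x 32 x 12 mm. Origin under its middle
- standoff: bystander: upright round aluminium standoff, 16 mm across, 58 mm tall. Origin under its middle
- driver: bystander: screwdriver lying down. Origin under its middle
- adapter: bystander: white plastic cable adapter, 36 x 75 x 14 mm. Origin under its middle
Mind the look-alikes: they are no part of the job. What is shaped like the part that bears module_center but turquoise is not meant.

How it is judged:
On the way, in this order (a step that is already met when the one before it is completed fails the run):
1. the module stands on the bed between the open jaws, let go (x of module_center in the frame of vice between -0.015 and 0.015 m and z of module_center in the frame of vice between 0.022 and 0.032 m and angle between the y axis of module_center and the y axis of vice, either way round below 0.25 rad and y of module_center in the frame of vice between 0.055 and 0.115 m and contact force between the fingers and module below 0.1 N and contact force between jaw and module below 1 N), for 0.2 s.
2. the crank has driven the jaw onto the module and holds it with 25 to 95 N (x of module_center in the frame of vice between -0.015 and 0.015 m and z of module_center in the frame of vice between 0.022 and 0.032 m and angle between the y axis of module_center and the y axis of vice, either way round below 0.25 rad and y of module_center in the frame of vice between 0.085 and 0.115 m and angle between the y axis of module_center and the y axis of vice, either way round below 0.06 rad and contact force between jaw and module between 25 and 95 N and contact force between the fingers and module below 0.1 N), for 0.2 s.
At the end, for the whole second after the job is handed in: the module stands upright on the bed (its centre 22 to 32 mm above the table, within 15 mm of the clamp's centre line), square between anvil and jaw within 0.06 rad, at rest, clamped with 25 to 95 N; module and crank are let go, the crank at rest (all of step 2 and contact force between the fingers and crank below 0.1 N and linear speed of module below 0.01 m/s and velocity of joint crank between -0.05 and 0.05 rad/s); the robot touches nothing.
It fails at once if the module is crushed: the jaw presses on it with more than 100 N (contact force between jaw and module above 100 N).
It fails at once if a bystander is pushed more than 30 mm from its place (distance of any of heatsink, shield_can, standoff, driver, adapter from where it was at the start of the episode above 0.03 m).
It also fails if it takes over 72 s, if anything falls off the work surface, if the arm or the gripper's body presses on something with over 40 N, if the wrist force passes 120 N, or if a joint passes its speed limit or range.

## Working session

There is one attempt and no reset: what is moved stays moved. The work goes in short steps, Python scripts to look and compute and a tool call to move; the robot and the scene stay as the last step left them, time stands still between calls to the robot, and variables do not carry over. Pictures are saved under pics/ and viewed, about 8 in all and at most 12, crops included, and the job is handed in when it is done.

Besides the shell and the picture viewer there is one more tool, called after ">>>" as name(argument=value, ...) on one line, values as JSON. send_rows: Moves the arm, as the interface text tells. Its arguments: {"type":"object","properties":{"series":{"type":"array"},"newtons":{"type":"number"}},"required":["series"]}

```bash
mkdir -p pics; ls; python3 - <<'E'
from workcell import *
import cv2
s=get_state()
for k,v in s.items(): print(k,v)
for n in("scene","top"):
    print(camera_info(n)); cv2.imwrite(f"pics/{n}0.png",read_camera(n))
E
```

```text
pics
clock 0.0
joint_pos [ 1.20240606e+00  3.13965205e-01  4.49661876e-02  1.30360268e+00
 -2.26491759e-06  1.43120474e+00]
qvel [-0.00111834  0.00136549  0.00036151  0.00136057 -0.00030452  0.00011224]
tau [ 1.19504821e-03 -4.80623531e+01  2.98534012e+01  1.90199038e-02
  3.15645877e-06  1.73159987e-05]
tcp_pos [0.1302312  0.55952556 0.23042367]
orientation [-2.25720519e-04  1.14149928e-01  9.93463124e-01 -8.74009145e-04]
wrist_force [-0.46021293  1.33262981 -0.79774447]
ft_torque [ 0.03938118 -0.03506587 -0.00852254]
finger_gap 0.08568567409359718
{'K': array([[486.89097207,   0.        , 311.62034914],
       [  0.        , 486.89097207, 200.49552085],
       [  0.        ,   0.        ,   1.        ]]), 'xyz': array([1.16386399, 0.2953069 , 1.22535337]), 'attitude': array([-0.14677072,  0.54095533,  0.79870194, -0.21886274])}
{'K': array([[412.93398037,   0.        , 328.0524779 ],
       [  0.        , 412.93398037, 204.51505431],
       [  0.        ,   0.        ,   1.        ]]), 'xyz': array([0.28488506, 0.04015216, 1.32759249]), 'attitude': array([-0.07063517,  0.71049273, -0.69677332,  0.06868549])}
```

View pics/top0.png

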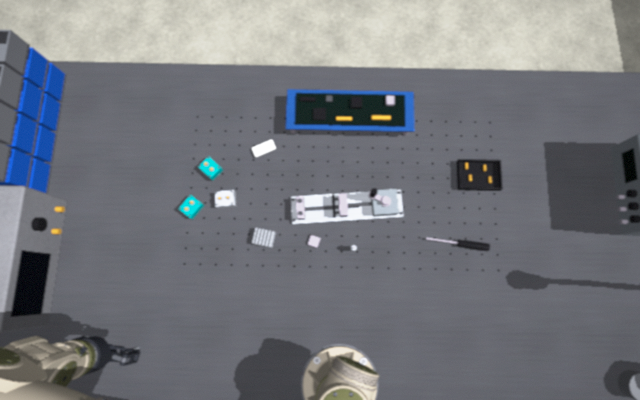

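View pics/scene0.png

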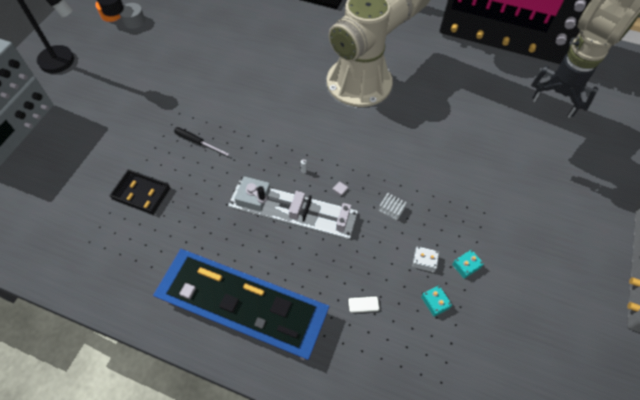

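The top view shows the clamp centred at about (347,206), with the anvil on the left and the crank on the right. There are three module candidates: turquoise at (208,167), turquoise at (190,207), and plain aluminium with brass ports at (224,198). The third fits the description, and in the scene view it is at (426,258). I'll confirm it in an enlarged crop and measure it.

```bash
cat > h.py <<'E'
from workcell import *
import numpy as np, cv2
from scipy.spatial.transform import Rotation as R
def cam(n):
    c=camera_info(n); q=np.array(c['attitude']); return c['K'],np.array(c['xyz']),R.from_quat(q[[1,2,3,0]]).as_matrix()
def ray(n,uv,z):
    K,p,M=cam(n); d=(M@np.linalg.inv(K)@np.c_[np.atleast_2d(uv),np.ones(len(np.atleast_2d(uv)))].T).T
    return p+d*((z-p[2])/d[:,2])[:,None]
def proj(n,P):
    K,p,M=cam(n); c=(np.atleast_2d(P)-p)@M; c=c@K.T; return c[:,:2]/c[:,2:]
def zoom(n,img,c,w,h,f):
    l,t=int(c[0]-w/2),int(c[1]-h/2); return cv2.resize(img[t:t+h,l:l+w],None,fx=f,fy=f,interpolation=cv2.INTER_CUBIC),(l,t)
E
python3 - <<'E'
from h import *
for n in("top","scene"):
    im=read_camera(n)
    for l in("vice","module_center","jaw","grip_center","crank","heatsink","shield_can","standoff","driver","adapter"):
        for d in silhouettes(n,l)[:3]:
            if d['p']<.3: continue
            m=d['pixels'].astype(np.uint8); ys,xs=np.nonzero(m); c=[xs.mean(),ys.mean()]
            r=cv2.minAreaRect(np.c_[xs,ys].astype(np.float32))
            z={'vice':.012,'module_center':.03,'grip_center':.1,'jaw':.05}.get(l,.02)
            print(n,l,round(d['p'],2),len(xs),np.round(c,1),np.round(r[1],1),round(r[2],1),ray(n,c,z)[0].round(3))
a,o1=zoom("top",read_camera("top"),(347,206),130,50,6); b,o2=zoom("top",read_camera("top"),(224,190),80,50,6)
cv2.imwrite("pics/c1.png",np.vstack([a,np.pad(b,((0,0),(0,a.shape[1]-b.shape[1]),(0,0)))])); print(o1,o2)
E
```

```text
top vice 0.55 2912 [350.3 206.1] [ 30.5 111.1] 85.5 [ 0.544 -0.026  0.012]
top module_center 0.71 316 [225.3 198.5] [17. 19.] 90.0 [0.557 0.377 0.03 ]
top module_center 0.7 340 [191.4 206.7] [17.9 19.3] 39.8 [0.529 0.484 0.03 ]
top module_center 0.63 279 [211.2 168.2] [21.  13.7] 41.6 [0.658 0.43  0.03 ]
top grip_center 0.51 161 [378.9 196.8] [21.5  9.8] 26.6 [ 0.557 -0.108  0.1  ]
top crank 0.44 181 [378.7 196.4] [22.8 11.5] 21.8 [ 0.576 -0.117  0.02 ]
top heatsink 0.74 341 [263.7 237.7] [20.6 17. ] 14.0 [0.435 0.249 0.02 ]
top shield_can 0.58 120 [314.1 240.7] [11.2 11.2] 26.6 [0.428 0.088 0.02 ]
top standoff 0.35 2860 [350.4 206.1] [ 30.  110.6] 86.6 [ 0.542 -0.026  0.02 ]
top driver 0.64 255 [471.9 244.6] [62.5  7.8] 8.7 [ 0.426 -0.412  0.02 ]
top adapter 0.59 222 [263.9 147.8] [10.7 21.7] 67.4 [0.734 0.263 0.02 ]
top adapter 0.59 305 [264.2 237.2] [20.2 15.7] 11.3 [0.436 0.247 0.02 ]
scene vice 0.57 3641 [288.9 207.3] [125.4  34.5] 15.9 [ 0.545 -0.026  0.012]
scene module_center 0.93 589 [435.7 300.3] [27.4 22.9] 58.4 [0.666 0.433 0.03 ]
scene module_center 0.92 538 [467.  263.6
[... 193 characters left out ...]
ene jaw 0.74 260 [192.2 137.3] [57.2  7.6] 26.6 [ 0.448 -0.385  0.05 ]
scene grip_center 0.79 248 [257.1 192.1] [24.1 13.9] 42.0 [ 0.578 -0.101  0.1  ]
scene crank 0.55 255 [256.9 192.2] [24.  14.1] 45.0 [ 0.537 -0.13   0.02 ]
scene crank 0.48 3509 [289.3 207.2] [124.3  34.3] 16.6 [ 0.548 -0.023  0.02 ]
scene heatsink 0.68 417 [390.9 207.4] [23.3 19.2] 26.6 [0.442 0.247 0.02 ]
scene shield_can 0.63 127 [339.7 188.1] [11.2 11.8] 36.9 [0.435 0.089 0.02 ]
scene driver 0.64 329 [194.6 138.6] [59.5  8. ] 26.6 [ 0.431 -0.393  0.02 ]
scene adapter 0.72 143 [339.6 188.1] [12.2 12.2] 33.7 [0.435 0.088 0.02 ]
scene adapter 0.69 393 [363. 304.] [14.2 29.1] 85.9 [0.74  0.264 0.02 ]
(282, 181) (184, 165)
```

View pics/c1.png

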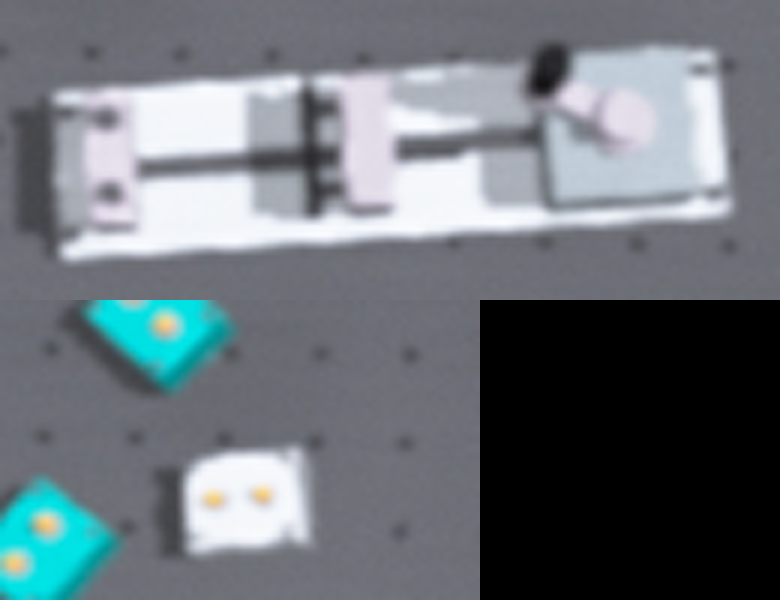

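The crop confirms it: the white-aluminium box with brass ports at crop (213,499) and (262,495) is the module, and the two turquoise ones are look-alikes. The bed corners, hub (628,118) and grip (548,70) are readable. I'll take one scene crop as a second measurement.

```bash
python3 - <<'E'
from h import *
im=read_camera("scene")
a,o1=zoom("scene",im,(293,207),134,60,5.5); b,o2=zoom("scene",im,(425,259),50,40,5.5)
cv2.imwrite("pics/c2.png",np.vstack([a,np.pad(b,((0,0),(0,a.shape[1]-b.shape[1]),(0,0)))])); print(o1,o2,a.shape)
def px(x,y,o,f,dy=0): return [(x+.5)/f-.5+o[0],(y-dy+.5)/f-.5+o[1]]
t=(282,181)
c=np.array([px(*q,t,6) for q in((52,95),(63,258),(732,215),(716,50))])
C=ray("top",c,.012); print(C.round(4)); print("sides",np.linalg.norm(np.roll(C,-1,0)-C,axis=1))
o=C.mean(0); y=(C[0]+C[1]-C[2]-C[3])[:2]; y/=np.linalg.norm(y); print("vice o",o,"ydir",y,np.degrees(np.arctan2(-y[0],y[1])))
P=ray("top",[px(213,499,(184,165),6,300),px(262,495,(184,165),6,300)],.042); d=P[0]-P[1]
print("ports",P,np.linalg.norm(d),P.mean(0),np.degrees(np.arctan2(-d[0],d[1])))
print("hub",ray("top",[px(628,118,t,6)],.075),"grip top",ray("top",[px(548,70,t,6)],.113))
print("jaw top", ray("top",[px(x,yy,t,6) for x,yy in((342,78),(343,212),(392,206),(388,75),(133,95),(135,225))],.052))
E
```

```text
(226, 177) (400, 239) (330, 737, 3)
[[ 0.5724  0.1702  0.012 ]
 [ 0.483   0.161   0.012 ]
 [ 0.5134 -0.1983  0.012 ]
 [ 0.6046 -0.191   0.012 ]]
sides [0.089863   0.36051997 0.09143475 0.36268701]
vice o [ 0.54337473 -0.01453851  0.012     ] ydir [-0.08646296  0.99625507] 4.960155906720183
ports [[0.55713219 0.39380718 0.042     ]
 [0.55980849 0.36793344 0.042     ]] 0.02601178436619015 [0.55847034 0.38087031 0.042     ] 5.905513712795585
hub [[ 0.55227812 -0.13398584  0.075     ]] grip top [[ 0.56806103 -0.08868393  0.113     ]]
jaw top [[ 0.57584226  0.01355456  0.052     ]
 [ 0.50412638  0.01198674  0.052     ]
 [ 0.50780243 -0.01355893  0.052     ]
 [ 0.57793676 -0.01070217  0.052     ]
 [ 0.56451969  0.12356899  0.052     ]
 [ 0.49514064  0.12036544  0.052     ]]
```

View pics/c2.png

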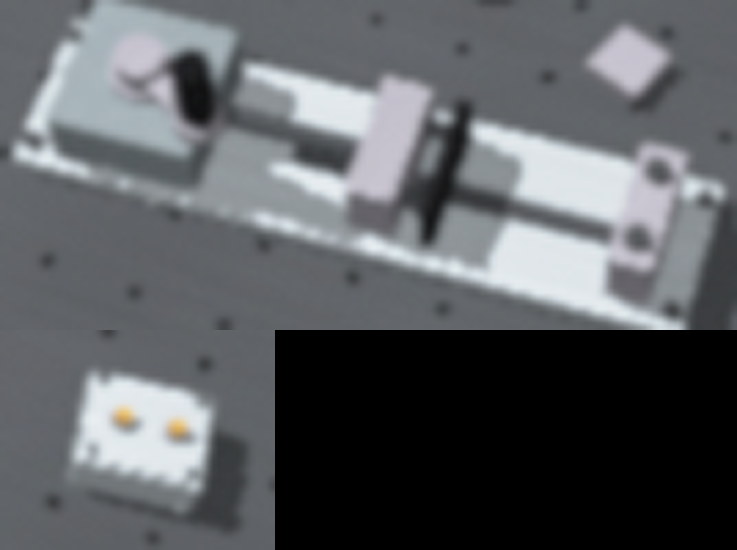

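Scene crop: ports at (125,418) and (178,430), bed corners at (14,155) and (725,188), hub near (140,60), grip top near (190,60).

```bash
python3 - <<'E'
from h import *
px=lambda x,y,o,f,dy=0:[(x+.5)/f-.5+o[0],(y-dy+.5)/f-.5+o[1]]
P=ray("scene",[px(125,418,(400,239),5.5,330),px(178,430,(400,239),5.5,330)],.042);d=P[1]-P[0]
print("ports",P.mean(0),np.linalg.norm(d),np.degrees(np.arctan2(-d[0],d[1])))
t=(226,177)
print("bed",ray("scene",[px(14,155,t,5.5),px(725,188,t,5.5),px(690,328,t,5.5)],.012))
print("hub",ray("scene",[px(140,60,t,5.5)],.075),"grip top",ray("scene",[px(190,60,t,5.5)],.113),ray("scene",[px(193,88,t,5.5)],.092))
# overlay prediction check: circle radius
s=get_state(); q=s['orientation']; Rm=R.from_quat(np.array(q)[[1,2,3,0]]).as_matrix(); print(Rm.round(3))
print(s['tcp_pos'],s['clock'])
E
```

```text
ports [0.56046477 0.37971801 0.042     ] 0.025496177504348582 7.501878389306816
bed [[ 0.60220444 -0.19161488  0.012     ]
 [ 0.48306071  0.16065067  0.012     ]
 [ 0.56619718  0.17075909  0.012     ]]
hub [[ 0.55783048 -0.13215383  0.075     ]] grip top [[ 0.56876998 -0.09525571  0.113     ]] [[ 0.5718813 -0.0943316  0.092    ]]
[[-0.974  0.227  0.   ]
 [ 0.227  0.974  0.   ]
 [-0.     0.    -1.   ]]
[0.13045273 0.56004269 0.23132126] 1.35
```

```bash
cat >> h.py <<'E'
def go(p,head):
    """print shift (cm) / turn (deg about tool z) to put TCP at p, tool y heading head deg, pointing down"""
    s=get_state(); Rm=R.from_quat(np.array(s['orientation'])[[1,2,3,0]])
    c,k=np.cos(np.radians(head)),np.sin(np.radians(head))
    T=R.from_matrix(np.array([[-k,c,0],[c,k,0],[0,0,-1]]).T.T if 0 else np.c_[[-k,c,0],[c,k,0],[0,0,-1]])
    print("shift",(Rm.inv().apply(np.array(p)-s['tcp_pos'])*100).round(2),"turn",np.degrees((Rm.inv()*T).as_rotvec()).round(2),"tcp",s['tcp_pos'].round(4),"gap",round(s['finger_gap'],4),"F",s['wrist_force'].round(1),"t",s['clock'])
E
python3 - <<'E'
from h import *
import workcell
print(grip_point_offset if 'grip_point_offset' in dir(workcell) else dir(workcell))
go([.5595,.380,.13],6.5)
E
```

```text
0.0187
shift [-45.87  -7.8   10.13] turn [ 1.000e-02 -0.000e+00  7.039e+01] tcp [0.1305 0.56   0.2313] gap 0.0854 F [-0.3  0.   0.7] t 1.35
```

>>> send_rows(series=[-45.87,-7.8,8,0,0,70.4,1,-45.87,-7.8,8,0,0,70.4,1,-45.87,-7.8,8,0,0,70.4,1,-45.87,-7.8,8,0,0,70.4,1,-45.87,-7.8,8,0,0,70.4,1,-45.87,-7.8,8,0,0,70.4,1,-45.87,-7.8,8,0,0,70.4,1,-45.87,-7.8,8,0,0,70.4,1,-45.87,-7.8,8,0,0,70.4,1,-45.87,-7.8,8,0,0,70.4,1])

```text
clock: 2.18
tcp_pos: [0.5109, 0.4001, 0.1605]
orientation: [-0.0, 0.668, 0.744, 0.0]
wrist_force: [0.6, 1.3, 0.1]
finger_gap: 0.085
```

```bash
python3 -c "
from h import *
go([.5595,.380,.08],6.5)"
```

```text
shift [-2.52  4.62  8.05] turn [ 0.01 -0.02 -0.36] tcp [0.5109 0.4001 0.1605] gap 0.085 F [0.6 1.3 0.1] t 2.1833
```

>>> send_rows(series=[-2.0,3.0,6,0,0,0,1,-2.0,3.0,6,0,0,0,1,-2.0,3.0,6,0,0,0,1,-2.0,3.0,6,0,0,0,1,-2.0,3.0,6,0,0,0,1])

```text
clock: 2.6
tcp_pos: [0.5409, 0.3852, 0.1016]
orientation: [-0.0, 0.666, 0.746, 0.0]
wrist_force: [0.3, 1.0, 0.2]
finger_gap: 0.0852
```

```bash
python3 - <<'E'
from h import *
im=read_camera("scene"); b,o=zoom("scene",im,(440,250),110,90,6); cv2.imwrite("pics/c3.png",b)
go([.5595,.380,.012],6.5)
E
```

```text
shift [-0.8   1.74  9.06] turn [ 0.11 -0.07  0.06] tcp [0.5411 0.3859 0.1026] gap 0.0855 F [-0.3 -0.6  0.2] t 2.65
```

View pics/c3.png

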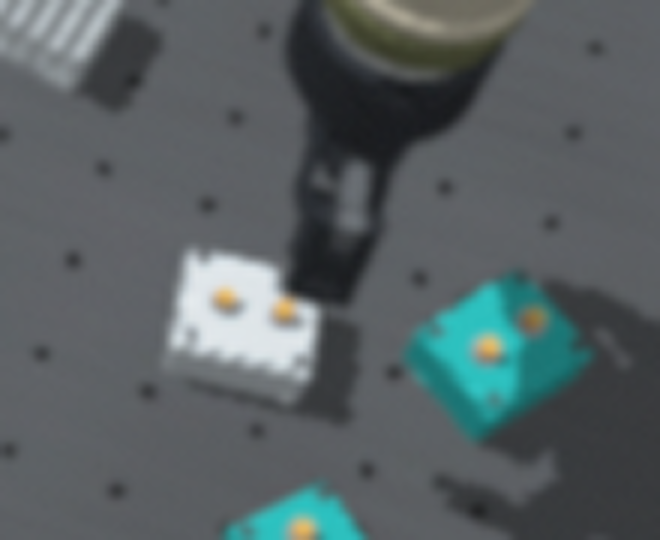

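>>> send_rows(series=[-0.8,1.74,2,0,0,0,1,-0.8,1.74,4,0,0,0,1,-0.8,1.74,6,0,0,0,1,-0.8,1.74,8,0,0,0,1,-0.8,1.74,9.5,0,0,0,1,-0.8,1.74,9.9,0,0,0,1,-0.8,1.74,9.9,0,0,0,1,-0.8,1.74,9.9,0,0,0,0,-0.8,1.74,9.9,0,0,0,0,-0.8,1.74,9.9,0,0,0,0], newtons=40)

```text
clock: 3.48
tcp_pos: [0.5604, 0.3796, 0.0037]
orientation: [0.001, 0.666, 0.746, 0.002]
wrist_force: [0.1, -0.4, -0.8]
finger_gap: 0.0519
```

>>> send_rows(series=[0,0,0,0,0,0,0,0,0,0,0,0,0,0,0,0,0,0,0,0,0,0,0,0,0,0,0,0])

```text
clock: 3.82
tcp_pos: [0.5607, 0.3796, 0.0038]
orientation: [0.0, 0.666, 0.746, 0.002]
wrist_force: [-0.5, 0.6, 6.6]
finger_gap: 0.0492
```

>>> send_rows(series=[0,0,-4,0,0,0,0,0,0,-8,0,0,0,0,0,0,-10,0,0,0,0,0,0,-10,0,0,0,0])

```text
clock: 4.15
tcp_pos: [0.5626, 0.3804, 0.1084]
orientation: [0.002, 0.666, 0.746, 0.005]
wrist_force: [0.5, 0.1, -1.7]
finger_gap: 0.0496
```

```bash
python3 -c "
from h import *
go([.536,.0712,.095],5)"
```

```text
shift [-30.43  -6.15   1.16] turn [ 0.55 -0.22  1.48] tcp [0.5626 0.3804 0.1084] gap 0.0496 F [ 0.5  0.1 -1.7] t 4.15
```

>>> send_rows(series=[-30.4,-6.1,1,0,0,1.5,0,-30.4,-6.1,1,0,0,1.5,0,-30.4,-6.1,1,0,0,1.5,0,-30.4,-6.1,1,0,0,1.5,0,-30.4,-6.1,1,0,0,1.5,0,-30.4,-6.1,1,0,0,1.5,0,-30.4,-6.1,1,0,0,1.5,0,-30.4,-6.1,1,0,0,1.5,0,-30.4,-6.1,1,0,0,1.5,0,-30.4,-6.1,1,0,0,1.5,0])

```text
clock: 4.98
tcp_pos: [0.5322, 0.0686, 0.0907]
orientation: [-0.001, 0.677, 0.736, -0.0]
wrist_force: [-0.2, 0.6, -2.2]
finger_gap: 0.0494
```

```bash
python3 - <<'E'
from h import *
go([.536,.0712,.017],5)
im=read_camera("scene"); b,o=zoom("scene",im,(300,205),130,80,6); cv2.imwrite("pics/c4.png",b)
E
```

```text
shift [0.22 0.41 7.37] turn [-0.1  -0.04 -0.18] tcp [0.5322 0.0686 0.0907] gap 0.0494 F [-0.2  0.6 -2.2] t 4.9833
```

View pics/c4.png

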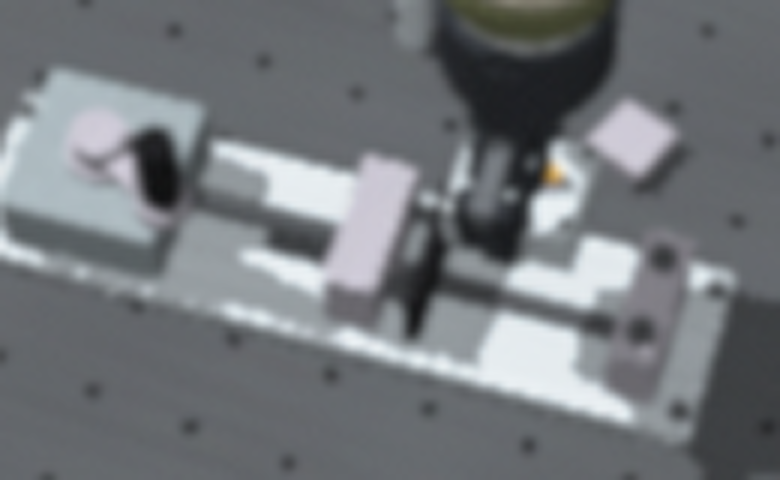

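Module is held level over the gap, with the pad at about crop (420,290) and the anvil at (640,310). I'll aim 4 mm farther toward the anvil, since I measure the gap's middle at y ≈ 90 mm.

>>> send_rows(series=[0.6,0.35,2,0,0,0,0,0.6,0.35,4,0,0,0,0,0.6,0.35,5.5,0,0,0,0,0.6,0.35,6.5,0,0,0,0,0.6,0.35,7.0,0,0,0,0,0.6,0.35,7.0,0,0,0,0,0.6,0.35,7.0,0,0,0,0])

```text
clock: 5.62
tcp_pos: [0.5363, 0.0767, 0.0218]
orientation: [-0.0, 0.675, 0.738, 0.0]
wrist_force: [-0.3, 1.1, -3.0]
finger_gap: 0.0491
```

```bash
python3 - <<'E'
from h import *
go([.5356,.0752,.0155],5)
E
```

```text
shift [-0.14 -0.08  0.63] turn [ 0.   -0.01  0.04] tcp [0.5363 0.0767 0.0218] gap 0.0491 F [-0.3  1.1 -3. ] t 5.6167
```

>>> send_rows(series=[-0.1,-0.08,0.3,0,0,0,0,-0.1,-0.08,0.55,0,0,0,0,-0.1,-0.08,0.6,0,0,0,0,-0.1,-0.08,0.6,0,0,0,0])

```text
clock: 5.95
tcp_pos: [0.5356, 0.0749, 0.016]
orientation: [0.0, 0.676, 0.737, 0.0]
wrist_force: [0.1, 0.1, -2.6]
finger_gap: 0.0492
```

>>> send_rows(series=[0,0,0.05,0,0,0,0,0,0,0.08,0,0,0,0,0,0,0.08,0,0,0,0])

```text
clock: 6.2
tcp_pos: [0.5356, 0.0749, 0.0158]
orientation: [0.0, 0.676, 0.737, 0.0]
wrist_force: [-2.3, -0.7, 3.9]
finger_gap: 0.0494
```

>>> send_rows(series=[0,0,0,0,0,0,0.7,0,0,0,0,0,0,1,0,0,0,0,0,0,1,0,0,0,0,0,0,1,0,0,0,0,0,0,1,0,0,0,0,0,0,1,0,0,-4,0,0,0,1,0,0,-8,0,0,0,1,0,0,-12,0,0,0,1,0,0,-12,0,0,0,1])

```text
clock: 7.03
tcp_pos: [0.5401, 0.0751, 0.143]
orientation: [0.005, 0.676, 0.737, 0.004]
wrist_force: [2.4, 0.1, -0.6]
finger_gap: 0.0853
```

```bash
python3 - <<'E'
from h import *
go([.568,-.092,.14],5)
E
```

```text
shift [-16.88   1.31   0.33] turn [0.72 0.06 0.  ] tcp [0.5401 0.0751 0.143 ] gap 0.0853 F [ 2.4  0.1 -0.6] t 7.0333
```

>>> send_rows(series=[-16.9,1.77,-0.5,0,0,0,0.6,-16.9,1.77,-0.5,0,0,0,0.6,-16.9,1.77,-0.5,0,0,0,0.6,-16.9,1.77,-0.5,0,0,0,0.6,-16.9,1.77,-0.5,0,0,0,0.6,-16.9,1.77,-0.5,0,0,0,0.6,-16.9,1.77,-0.5,0,0,0,0.6])

```text
clock: 7.62
tcp_pos: [0.5673, -0.0919, 0.1395]
orientation: [-0.001, 0.676, 0.737, -0.0]
wrist_force: [0.4, -0.2, -0.3]
finger_gap: 0.0511
```

```bash
python3 - <<'E'
from h import *
go([.568,-.092,.0735],5)
a,_=zoom("top",read_camera("top"),(347,206),120,50,6);b,_=zoom("scene",read_camera("scene"),(290,205),120,50,6); cv2.imwrite("pics/c5.png",np.vstack([a,b]))
E
```

```text
shift [-0.02  0.08  6.6 ] turn [-0.05 -0.05 -0.08] tcp [ 0.5673 -0.0919  0.1395] gap 0.0511 F [ 0.4 -0.2 -0.3] t 7.6167
```

View pics/c5.png

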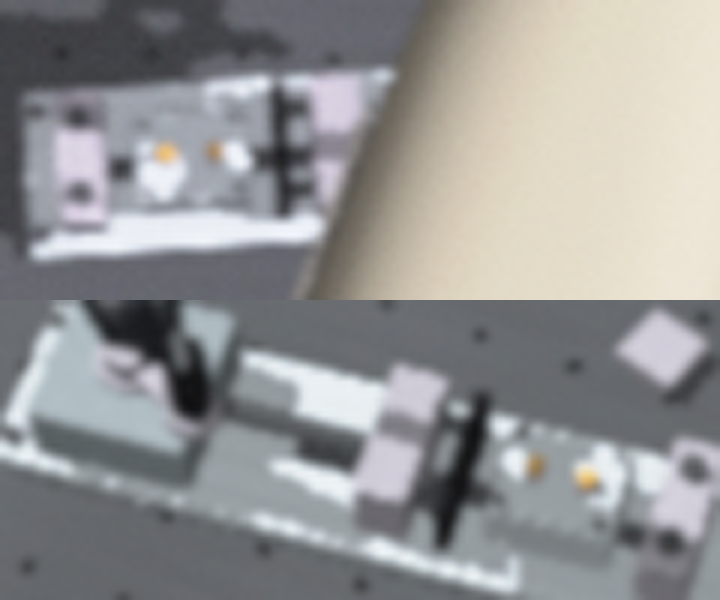

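Module stands upright on the bed, clear of both pad and anvil (ports at (165,152) and (215,152) in the top crop). Next is the crank grip.

>>> send_rows(series=[0,0.05,2,0,0,0,0.6,0,0.05,4,0,0,0,0.6,0,0.05,5.5,0,0,0,0.6,0,0.05,6.4,0,0,0,0.6,0,0.05,6.4,0,0,0,0.6,0,0.05,6.4,0,0,0,0,0,0.05,6.4,0,0,0,0,0,0.05,6.4,0,0,0,0,0,0.05,6.4,0,0,0,0,0,0.05,6.4,0,0,0,0], newtons=40)

```text
clock: 8.55
tcp_pos: [0.5705, -0.0915, 0.0776]
orientation: [0.002, 0.675, 0.737, 0.002]
wrist_force: [3.4, 3.2, 2.0]
finger_gap: 0.0198
```

```bash
python3 - <<'E'
from h import *
go([.568,-.092,.0735],5)
E
```

```text
shift [-0.03 -0.25  0.41] turn [ 0.29 -0.    0.03] tcp [ 0.5705 -0.0915  0.0776] gap 0.0198 F [3.4 3.2 2. ] t 8.55
```

```bash
cat >> h.py <<'E'
def circ(a,da,n,c0=None,r=4.5,ctr=(0,0)):
    """shifts (cm) from commanded angle a, n rows of da; frame tool x=clamp +y"""
    f=lambda t:np.array([r*np.cos(t)+ctr[0],r*np.sin(t)+ctr[1]])
    c0=f(a) if c0 is None else np.array(c0)
    print("end angle",round(a+da*n,3)); print(*[f"{x:.2f}, {y:.2f}," for x,y in (f(a+da*i)-c0 for i in range(1,n+1))])
def frc(axis=(.554,-.134)):
    s=get_state(); d=s['tcp_pos'][:2]-np.array(axis); yv=np.array([-.0865,.9963]); xv=np.array([.9963,.0865])
    t=np.arctan2(d@xv,d@yv); F=s['wrist_force']; e_r=d/np.linalg.norm(d); e_t=np.cos(t)*xv-np.sin(t)*yv
    print(f"angle {t%6.2832:.3f} r {np.linalg.norm(d)*1e3:.1f}mm  F tangential {F[:2]@e_t:.2f} radial {F[:2]@e_r:.2f} z {F[2]:.1f} clock {s['clock']:.2f} z {s['tcp_pos'][2]:.4f} gap {s['finger_gap']:.4f}")
E
python3 - <<'E'
from h import *
frc(); circ(.46,.15,10,(4.03,1.75))
E
```

```text
angle 0.457 r 45.6mm  F tangential 2.01 radial 4.17 z 2.0 clock 8.55 z 0.0776 gap 0.0198
end angle 1.96
-0.34, 0.83, -0.77, 1.35, -1.27, 1.80, -1.83, 2.18, -2.44, 2.46, -3.09, 2.65, -3.76, 2.74, -4.43, 2.73, -5.10, 2.62, -5.74, 2.41,
```

>>> send_rows(series=[-0.34,0.83,0,0,0,0,0,-0.77,1.35,0,0,0,0,0,-1.27,1.8,0,0,0,0,0,-1.83,2.18,0,0,0,0,0,-2.44,2.46,0,0,0,0,0,-3.09,2.65,0,0,0,0,0,-3.76,2.74,0,0,0,0,0,-4.43,2.73,0,0,0,0,0,-5.1,2.62,0,0,0,0,0,-5.74,2.41,0,0,0,0,0], newtons=50)

```text
clock: 9.38
tcp_pos: [0.5989, -0.1465, 0.0776]
orientation: [0.001, 0.675, 0.738, 0.002]
wrist_force: [2.0, 5.4, 4.6]
finger_gap: 0.0196
```

```bash
python3 - <<'E'
from h import *
frc(); circ(1.96,.2,10)
E
```

```text
angle 1.928 r 46.6mm  F tangential -5.73 radial 0.47 z 4.6 clock 9.38 z 0.0776 gap 0.0196
end angle 3.96
-0.79, -0.42, -1.49, -0.99, -2.05, -1.69, -2.47, -2.49, -2.72, -3.35, -2.79, -4.25, -2.69, -5.14, -2.40, -5.99, -1.96, -6.77, -1.37, -7.45,
```

Turning well: about 5.7 N of resistance at this speed and a small radial force. Continuing.

>>> send_rows(series=[-0.79,-0.42,0,0,0,0,0,-1.49,-0.99,0,0,0,0,0,-2.05,-1.69,0,0,0,0,0,-2.47,-2.49,0,0,0,0,0,-2.72,-3.35,0,0,0,0,0,-2.79,-4.25,0,0,0,0,0,-2.69,-5.14,0,0,0,0,0,-2.4,-5.99,0,0,0,0,0,-1.96,-6.77,0,0,0,0,0,-1.37,-7.45,0,0,0,0,0])

```text
clock: 10.22
tcp_pos: [0.5266, -0.1684, 0.0776]
orientation: [0.003, 0.676, 0.737, 0.001]
wrist_force: [6.4, -1.1, -0.3]
finger_gap: 0.02
```

```bash
python3 - <<'E'
from h import *
frc(); circ(3.96,.12,10)
E
```

```text
angle 3.900 r 44.0mm  F tangential -5.68 radial -3.14 z -0.3 clock 10.22 z 0.0776 gap 0.0200
end angle 5.16
0.42, -0.34, 0.87, -0.64, 1.35, -0.87, 1.86, -1.05, 2.39, -1.16, 2.93, -1.21, 3.47, -1.20, 4.00, -1.12, 4.52, -0.98, 5.02, -0.77,
```

>>> send_rows(series=[0.42,-0.34,0,0,0,0,0,0.87,-0.64,0,0,0,0,0,1.35,-0.87,0,0,0,0,0,1.86,-1.05,0,0,0,0,0,2.39,-1.16,0,0,0,0,0,2.93,-1.21,0,0,0,0,0,3.47,-1.2,0,0,0,0,0,4.0,-1.12,0,0,0,0,0,4.52,-0.98,0,0,0,0,0,5.02,-0.77,0,0,0,0,0])

```text
clock: 11.05
tcp_pos: [0.513, -0.1196, 0.0775]
orientation: [0.002, 0.676, 0.737, -0.001]
wrist_force: [-0.5, -4.8, 5.4]
finger_gap: 0.0193
```

```bash
python3 - <<'E'
from h import *
frc(); circ(5.16,.1,10)
E
```

```text
angle 5.136 r 43.5mm  F tangential -4.69 radial -1.09 z 5.4 clock 11.05 z 0.0775 gap 0.0193
end angle 6.16
0.40, 0.21, 0.77, 0.47, 1.11, 0.76, 1.43, 1.08, 1.71, 1.43, 1.95, 1.81, 2.16, 2.21, 2.32, 2.63, 2.44, 3.06, 2.52, 3.50,
```

>>> send_rows(series=[0.4,0.21,0,0,0,0,0,0.77,0.47,0,0,0,0,0,1.11,0.76,0,0,0,0,0,1.43,1.08,0,0,0,0,0,1.71,1.43,0,0,0,0,0,1.95,1.81,0,0,0,0,0,2.16,2.21,0,0,0,0,0,2.32,2.63,0,0,0,0,0,2.44,3.06,0,0,0,0,0,2.52,3.5,0,0,0,0,0])

```text
clock: 11.88
tcp_pos: [0.5441, -0.0903, 0.0774]
orientation: [0.0, 0.676, 0.737, -0.001]
wrist_force: [-5.1, -1.5, 10.3]
finger_gap: 0.0196
```

```bash
python3 - <<'E'
from h import *
frc(); circ(6.16,.06,10)
E
```

```text
angle 6.146 r 44.8mm  F tangential -5.35 radial -0.29 z 10.3 clock 11.88 z 0.0774 gap 0.0196
end angle 6.76
0.03, 0.27, 0.03, 0.54, 0.03, 0.81, 0.00, 1.08, -0.04, 1.34, -0.09, 1.61, -0.16, 1.87, -0.25, 2.12, -0.35, 2.37, -0.47, 2.62,
```

>>> send_rows(series=[0.03,0.27,0,0,0,0,0,0.03,0.54,0,0,0,0,0,0.03,0.81,0,0,0,0,0,0,1.08,0,0,0,0,0,-0.04,1.34,0,0,0,0,0,-0.09,1.61,0,0,0,0,0,-0.16,1.87,0,0,0,0,0,-0.25,2.12,0,0,0,0,0,-0.35,2.37,0,0,0,0,0,-0.47,2.62,0,0,0,0,0])

```text
clock: 12.72
tcp_pos: [0.5705, -0.0914, 0.0774]
orientation: [-0.001, 0.676, 0.737, -0.0]
wrist_force: [-4.1, 3.3, 11.9]
finger_gap: 0.02
```

```bash
python3 - <<'E'
from h import *
frc()
b,_=zoom("scene",read_camera("scene"),(310,212),110,70,7); cv2.imwrite("pics/c6.png",b)
circ(6.76,.06,10); circ(6.76,.04,10)
E
```

```text
angle 0.457 r 45.7mm  F tangential -5.03 radial 1.54 z 11.9 clock 12.72 z 0.0774 gap 0.0200
end angle 7.36
-0.13, 0.24, -0.28, 0.46, -0.43, 0.68, -0.61, 0.89, -0.79, 1.09, -0.98, 1.28, -1.19, 1.45, -1.41, 1.61, -1.63, 1.76, -1.86, 1.90,
end angle 7.16
-0.09, 0.16, -0.18, 0.31, -0.28, 0.46, -0.38, 0.61, -0.49, 0.75, -0.61, 0.89, -0.73, 1.02, -0.85, 1.15, -0.98, 1.28, -1.12, 1.39,
```

View pics/c6.png

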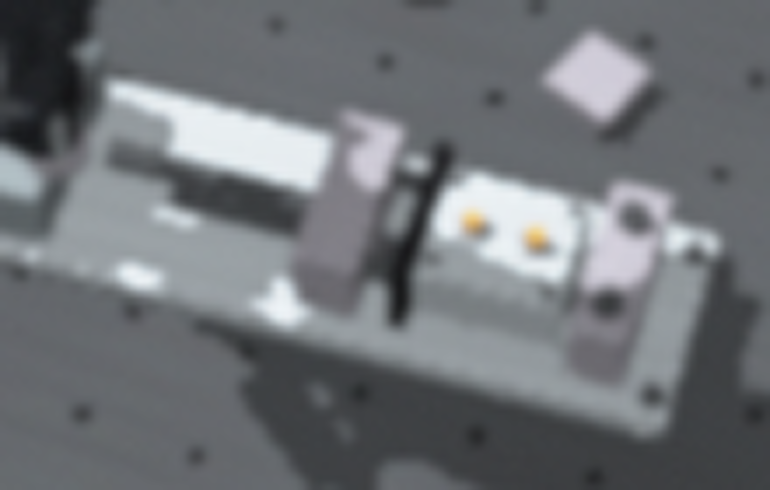

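The pad is about to touch the module, which is nearly at the anvil (module right edge ≈575, anvil ≈580). I'll continue slowly and ease the upward load a little.

>>> send_rows(series=[-0.09,0.16,-0.05,0,0,0,0,-0.18,0.31,-0.1,0,0,0,0,-0.28,0.46,-0.15,0,0,0,0,-0.38,0.61,-0.2,0,0,0,0,-0.49,0.75,-0.2,0,0,0,0,-0.61,0.89,-0.2,0,0,0,0,-0.73,1.02,-0.2,0,0,0,0,-0.85,1.15,-0.2,0,0,0,0,-0.98,1.28,-0.2,0,0,0,0,-1.12,1.39,-0.2,0,0,0,0])

```text
clock: 13.6
tcp_pos: [0.5849, -0.0998, 0.0776]
orientation: [-0.002, 0.675, 0.738, 0.001]
wrist_force: [-0.1, 5.8, 0.1]
finger_gap: 0.0198
```

```bash
python3 - <<'E'
from h import *
frc()
circ(7.16,.04,10)
E
```

```text
angle 0.822 r 46.1mm  F tangential -3.97 radial 4.29 z 0.1 clock 13.60 z 0.0776 gap 0.0198
end angle 7.56
-0.14, 0.11, -0.29, 0.22, -0.43, 0.32, -0.59, 0.41, -0.74, 0.50, -0.90, 0.59, -1.07, 0.66, -1.23, 0.73, -1.40, 0.79, -1.57, 0.85,
```

>>> send_rows(series=[-0.14,0.11,0,0,0,0,0,-0.29,0.22,0,0,0,0,0,-0.43,0.32,0,0,0,0,0,-0.59,0.41,0,0,0,0,0,-0.74,0.5,0,0,0,0,0,-0.9,0.59,0,0,0,0,0,-1.07,0.66,0,0,0,0,0])

```text
clock: 14.18
tcp_pos: [0.5935, -0.1098, 0.0777]
orientation: [-0.002, 0.675, 0.738, 0.001]
wrist_force: [2.1, 6.6, -1.1]
finger_gap: 0.0196
```

```bash
python3 - <<'E'
from h import *
frc()
circ(7.44,.04,6)
E
```

```text
angle 1.107 r 46.3mm  F tangential -4.53 radial 5.21 z -1.1 clock 14.18 z 0.0777 gap 0.0196
end angle 7.68
-0.17, 0.07, -0.34, 0.13, -0.51, 0.19, -0.68, 0.24, -0.85, 0.28, -1.03, 0.31,
```

>>> send_rows(series=[-0.17,0.07,0,0,0,0,0,-0.34,0.13,0,0,0,0,0,-0.51,0.19,0,0,0,0,0,-0.68,0.24,0,0,0,0,0,-0.85,0.28,0,0,0,0,0,-1.03,0.31,0,0,0,0,0])

```text
clock: 14.68
tcp_pos: [0.5983, -0.12, 0.0777]
orientation: [-0.001, 0.675, 0.738, 0.002]
wrist_force: [4.6, 6.9, -3.5]
finger_gap: 0.0199
```

```bash
python3 - <<'E'
from h import *
frc()
circ(7.68,.04,6)
E
```

```text
angle 1.352 r 46.5mm  F tangential -5.14 radial 6.49 z -3.5 clock 14.68 z 0.0777 gap 0.0199
end angle 7.92
-0.18, 0.03, -0.36, 0.05, -0.54, 0.06, -0.72, 0.07, -0.90, 0.07, -1.08, 0.06,
```

>>> send_rows(series=[-0.18,0.08,0.05,0,0,0,0,-0.36,0.15,0.05,0,0,0,0,-0.54,0.21,0.05,0,0,0,0,-0.72,0.27,0.05,0,0,0,0])

```text
clock: 15.02
tcp_pos: [0.6003, -0.128, 0.0775]
orientation: [-0.001, 0.675, 0.737, 0.0]
wrist_force: [-0.6, 4.1, 2.6]
finger_gap: 0.0196
```

```bash
python3 - <<'E'
from h import *
frc()
circ(7.84,.04,6)
E
```

```text
angle 1.528 r 46.7mm  F tangential -4.18 radial -0.06 z 2.6 clock 15.02 z 0.0775 gap 0.0196
end angle 8.08
-0.18, -0.00, -0.36, -0.01, -0.54, -0.02, -0.72, -0.05, -0.90, -0.08, -1.07, -0.11,
```

>>> send_rows(series=[-0.18,0,0,0,0,0,0,-0.36,-0.01,0,0,0,0,0,-0.54,-0.02,0,0,0,0,0,-0.72,-0.05,0,0,0,0,0,-0.9,-0.08,0,0,0,0,0,-1.07,-0.11,0,0,0,0,0])

```text
clock: 15.52
tcp_pos: [0.6004, -0.1397, 0.0775]
orientation: [-0.0, 0.676, 0.737, -0.0]
wrist_force: [-2.2, 4.4, 4.8]
finger_gap: 0.02
```

```bash
python3 - <<'E'
from h import *
frc()
circ(8.08,.04,6)
E
```

```text
angle 1.781 r 46.7mm  F tangential -4.07 radial -2.72 z 4.8 clock 15.52 z 0.0775 gap 0.0200
end angle 8.32
-0.17, -0.04, -0.35, -0.09, -0.52, -0.15, -0.69, -0.22, -0.85, -0.29, -1.01, -0.37,
```

>>> send_rows(series=[-0.17,-0.04,0,0,0,0,0,-0.35,-0.09,0,0,0,0,0,-0.52,-0.15,0,0,0,0,0,-0.69,-0.22,0,0,0,0,0,-0.85,-0.29,0,0,0,0,0,-1.01,-0.37,0,0,0,0,0])

```text
clock: 16.02
tcp_pos: [0.5978, -0.15, 0.0775]
orientation: [-0.0, 0.676, 0.737, 0.0]
wrist_force: [-1.9, 5.5, 3.5]
finger_gap: 0.0196
```

```bash
python3 - <<'E'
from h import *
frc()
b,_=zoom("scene",read_camera("scene"),(310,212),110,70,7); cv2.imwrite("pics/c7.png",b)
circ(8.32,.04,6)
E
```

```text
angle 2.007 r 46.6mm  F tangential -4.50 radial -3.62 z 3.5 clock 16.02 z 0.0775 gap 0.0196
end angle 8.56
-0.16, -0.08, -0.31, -0.17, -0.47, -0.27, -0.61, -0.37, -0.76, -0.48, -0.90, -0.60,
```

View pics/c7.png

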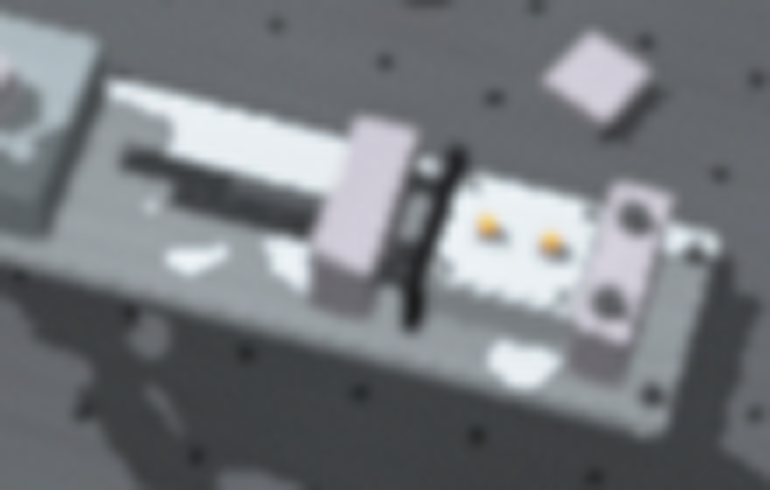

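The pad is now against the module and pushing it; the ports have moved about 14 crop pixels towards the anvil, to (487,227) and (551,243). Forces are still in the free-running range, so I go on in small calls.

>>> send_rows(series=[-0.16,-0.08,0,0,0,0,0,-0.31,-0.17,0,0,0,0,0,-0.47,-0.27,0,0,0,0,0,-0.61,-0.37,0,0,0,0,0])

```text
clock: 16.4
tcp_pos: [0.595, -0.1561, 0.0775]
orientation: [-0.0, 0.676, 0.737, 0.001]
wrist_force: [0.2, 6.9, 4.5]
finger_gap: 0.0198
```

```bash
python3 - <<'E'
from h import *
frc()
circ(8.48,.04,6)
E
```

```text
angle 2.152 r 46.5mm  F tangential -6.16 radial -3.12 z 4.5 clock 16.40 z 0.0775 gap 0.0198
end angle 8.72
-0.14, -0.11, -0.28, -0.22, -0.42, -0.34, -0.55, -0.47, -0.67, -0.60, -0.79, -0.73,
```

>>> send_rows(series=[-0.14,-0.11,0,0,0,0,0,-0.28,-0.22,0,0,0,0,0,-0.42,-0.34,0,0,0,0,0])

```text
clock: 16.65
tcp_pos: [0.5923, -0.1602, 0.0775]
orientation: [-0.0, 0.675, 0.737, 0.001]
wrist_force: [0.7, 7.0, 3.6]
finger_gap: 0.0202
```

```bash
python3 - <<'E'
from h import *
frc()
circ(8.60,.03,6)
E
```

```text
angle 2.257 r 46.4mm  F tangential -6.18 radial -3.32 z 3.6 clock 16.65 z 0.0775 gap 0.0202
end angle 8.78
-0.10, -0.09, -0.19, -0.19, -0.28, -0.29, -0.37, -0.39, -0.46, -0.49, -0.54, -0.60,
```

>>> send_rows(series=[-0.1,-0.09,0,0,0,0,0,-0.19,-0.19,0,0,0,0,0,-0.28,-0.29,0,0,0,0,0])

```text
clock: 16.9
tcp_pos: [0.5901, -0.163, 0.0775]
orientation: [0.0, 0.675, 0.737, 0.001]
wrist_force: [2.2, 8.1, 3.3]
finger_gap: 0.0202
```

```bash
python3 - <<'E'
from h import *
frc()
circ(8.69,.03,6)
E
```

```text
angle 2.335 r 46.3mm  F tangential -7.70 radial -3.42 z 3.3 clock 16.90 z 0.0775 gap 0.0202
end angle 8.87
-0.09, -0.10, -0.17, -0.21, -0.26, -0.31, -0.34, -0.42, -0.41, -0.53, -0.49, -0.65,
```

>>> send_rows(series=[-0.09,-0.1,0,0,0,0,0,-0.17,-0.21,0,0,0,0,0,-0.26,-0.31,0,0,0,0,0])

```text
clock: 17.15
tcp_pos: [0.5877, -0.1657, 0.0776]
orientation: [0.0, 0.675, 0.738, 0.002]
wrist_force: [3.7, 8.8, 3.1]
finger_gap: 0.0198
```

```bash
python3 - <<'E'
from h import *
frc()
circ(8.78,.03,4)
E
```

```text
angle 2.414 r 46.3mm  F tangential -8.93 radial -3.35 z 3.1 clock 17.15 z 0.0776 gap 0.0198
end angle 8.9
-0.08, -0.11, -0.16, -0.22, -0.23, -0.33, -0.30, -0.45,
```

Push at the grip is 8.9 N, so I stop here: relax the command, open, and lift off.

>>> send_rows(series=[0.1,0.05,0,0,0,0,0,0.2,0.1,0,0,0,0,0,0.33,0.18,0,0,0,0,0,0.33,0.18,0,0,0,0,0])

```text
clock: 17.48
tcp_pos: [0.5886, -0.1645, 0.0776]
orientation: [0.001, 0.676, 0.737, -0.0]
wrist_force: [0.8, -1.2, 2.3]
finger_gap: 0.0196
```

```bash
python3 - <<'E'
from h import *
frc()
E
```

```text
angle 2.379 r 46.1mm  F tangential 0.37 radial 1.38 z 2.3 clock 17.48 z 0.0776 gap 0.0196
```

>>> send_rows(series=[0,0,0,0,0,0,0.3,0,0,0,0,0,0,0.5,0,0,0,0,0,0,0.5,0,0,0,0,0,0,0.5,0,0,-2,0,0,0,0.5,0,0,-5,0,0,0,0.5,0,0,-9,0,0,0,0.5,0,0,-12,0,0,0,0.5,0,0,-12,0,0,0,0.5,0,0,-12,0,0,0,0.5])

```text
clock: 18.32
tcp_pos: [0.5892, -0.164, 0.1998]
orientation: [0.002, 0.676, 0.737, 0.001]
wrist_force: [-0.0, 0.3, -0.4]
finger_gap: 0.0424
```

```bash
python3 - <<'E'
from h import *
frc()
b,_=zoom("scene",read_camera("scene"),(293,207),134,70,5.5); cv2.imwrite("pics/c8.png",b)
for d in silhouettes("scene","grip_center")[:2]:
    ys,xs=np.nonzero(d['pixels']); print(d['p'],xs.mean(),ys.mean(),ray("scene",[[xs.mean(),ys.mean()]],.092))
E
```

```text
angle 2.363 r 46.2mm  F tangential -0.23 radial -0.20 z -0.4 clock 18.32 z 0.1998 gap 0.0424
0.83 242.3861386138614 189.74752475247524 [[ 0.58215012 -0.14475645  0.092     ]]
```

View pics/c8.png

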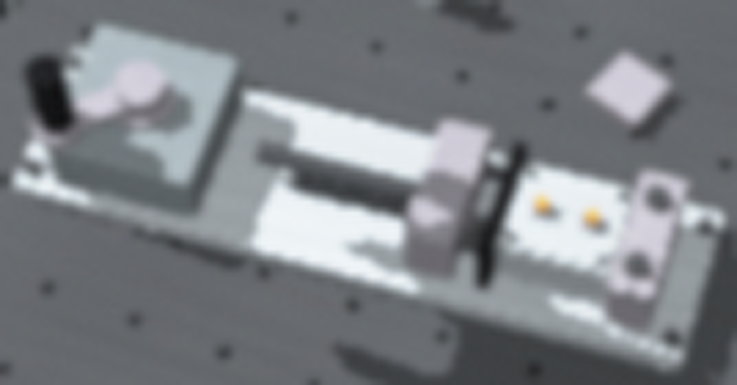

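The module sits square between pad and anvil, the crank is free at crop (48,95), and the arm is clear. A last check of the crank angle, then I hand in.

```bash
python3 - <<'E'
from h import *
P=ray("scene",[[48.5/5.5-.5+226,95.5/5.5-.5+172]],.092)[0]; d=P[:2]-[.554,-.134]
print(P,"angle",np.arctan2(d@[.9963,.0865],d@[-.0865,.9963]),"r",np.linalg.norm(d))
print(hand_in())
E
```

```text
[ 0.58777645 -0.16657389  0.092     ] angle 2.4246760687125213 r 0.0469244799650426
the job is handed in; nothing more can be done
None
```

The job is handed in. The plain aluminium module is on the clamp bed, clamped between jaw and anvil. The crank is released and the arm is clear of it.

- **Placing:** I set the module about 90 mm along the clamp instead of 84. My measurements put the middle of the jaw gap there, and the position is inside the allowed range.
- **Cranking:** I turned the crank clockwise about 1.3 turns. The push at the grip was 4–5 N while the jaw ran free, and I stopped when it reached 8.9 N, which by the given figures is about 59 N of clamping.
- **After relaxing:** The crank sprang back about 0.035 rad, leaving an estimated 55 N. I worked this out from the push and the angle; the clamping force itself was not measured.
- **Last checks:** The final picture shows the module upright and square between pad and anvil. I found the grip at 2.42 rad, against 2.38 rad just before letting go, which is within measuring error. The wrist force was near zero, and the clock read about 18 s of the allowed 72 s.
- **Not checked:** I did not re-measure the bystanders at the end. The arm's paths kept clear of them, and the shield can looked unmoved in the last picture.
- **Disagreements:** My centre for the crank circle was about 2 mm off, which caused up to 6.5 N of sideways force on the grip. There was also up to 12 N vertical force on it for a while. I eased both during the turn.

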